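# Stack wedge feet end for end and crosswise into a level pile

### The job

Build a neat, level pile of wedge-shaped furniture feet on the plywood packing board: lay the loose long foot squarely on top of the long foot already there, turned end for end (thick end over thin end) so that the pair is flat on top, then lay the two short feet crosswise over the middle of that pair, one on the other and again thick end over thin end, so that the finished pile is level. Set the feet down rather than dropping them, let the bottom foot stay where it is, and do not disturb the other things on the table.

Things in the scene. Friction and masses are not known exactly. Their poses are not given: they have to be found in the camera images.
- board: fixed plywood packing board, 200 x 140, 10 thick, flat on the table (origin: centre of its underside; x along the 200 side). The pile stands on it.
- base: bottom long foot, lying loose on the board already: white plastic wedge-shaped foot 160 long, 54 wide, flat underside, plane top sloping from 26 high at the thin end to 46 at the thick end (0.124 rad; 36 at mid-length), two dark screw dots on top by the thick end. Origin: centre of underside; +x along it to the THICK end, y across, z square to the underside. About 0.25 kg, no fixing: pushed, it slides.
- long: loose long foot, same as the bottom one, lying on the table: white plastic wedge-shaped foot 160 long, 54 wide, flat underside, plane top sloping from 26 high at the thin end to 46 at the thick end (0.124 rad; 36 at mid-length), two dark screw dots on top by the thick end. Origin: centre of underside; +x along it to the THICK end, y across, z square to the underside. About 0.25 kg.
- short_a: first short foot, lying on the table: white plastic wedge-shaped foot 120 long, 54 wide, flat underside, plane top sloping from 25 high at the thin end to 40 at the thick end (0.124 rad; 32.5 at mid-length), two dark screw dots on top by the thick end. Origin: centre of underside; +x along it to the THICK end, y across, z square to the underside. About 0.16 kg. Either short may go below, pointing either side.
- short_b: second short foot, identical to short_a, lying elsewhere on the table: white plastic wedge-shaped foot 120 long, 54 wide, flat underside, plane top sloping from 25 high at the thin end to 40 at the thick end (0.124 rad; 32.5 at mid-length), two dark screw dots on top by the thick end. Origin: centre of underside; +x along it to the THICK end, y across, z square to the underside. About 0.16 kg.
- long_top (a point): point on the loose long foot, 36 above its origin (top face centre; its z axis is square to the sloping top face, x runs up the slope to the thick end)
- short_a_top (a point): point on short_a, 32.5 above its origin (top face centre; its z axis is square to the sloping top face, x runs up the slope to the thick end)
- short_b_top (a point): point on short_b, 32.5 above its origin (top face centre; its z axis is square to the sloping top face, x runs up the slope to the thick end)
- bar: bystander, leave alone: white plastic straight (untapered) foot 130 x 50 x 30, lying on the table; origin centre of underside, x along it
- round1: bystander, leave alone: white round flared furniture foot, 74 across the top, 46 high; origin centre of underside
- round2: bystander like round1
- round3: bystander like round1
- pliers: bystander, leave alone: red-handled pliers 165 long, 50 wide, 16 high, lying flat; origin on the table near the middle, x to the jaws
- mug: bystander, leave alone: white mug 80 across, 90 high; origin centre of underside
Things that resemble listed ones, but are neither listed nor needed, are in the scene too. What is shaped like the long but green or yellow is not meant.

How it is judged:
By the outcome, as a careful person would: the job done as asked, in the order asked, and still so for the second after the job is handed in, with the robot touching nothing.
It also fails if it takes over 72 s, if anything falls off the work surface, if the arm or the gripper's body presses on something with over 40 N, if the wrist force passes 120 N, or if a joint passes its speed limit or range.

### The arm

A 7-joint arm with a two-finger parallel gripper is mounted at the origin on the work surface. World frame = base frame: x ahead of the robot, y to its left, z up, the work surface at z = 0. Lengths are in m, angles in rad, forces in N, time in s.
With the tool pointing down it reaches from about 0.425 to 0.925 m from the base axis. Payload 6.8 kg.
Tool frame: the origin (TCP) lies at the very end of the fingers, on their centre line; the grasp point (between the pads) lies 19 mm behind it; z points along the fingers, y is the direction in which the jaws open and shut (so a half turn about z gives the same grasp; the last joint's range is limited). The gripper opens to 88 mm and grips with 3 to 60 N. Pads are 20 mm wide; open, the fingers measure 115 mm over their backs; the gripper's body (75 mm by 178 mm) begins 61 mm behind the grasp point.
Start: joints at [-1.262, 0.477, 0.022, 1.555, -0.011, 1.109, -0.083], TCP at [0.273, 0.617, 0.223] pointing down, gripper open.
Joint ranges: [-2.96, 2.96], [-0.34, 2.1], [-1.41, 1.46], [0.24, 2.44], [-1.37, 4.51], [0.17, 1.92], [-2.96, 2.96]. Speed limits (rad/s): [2.39, 2.39, 3.14, 3.14, 3.14, 3.14, 3.14].

### API

Orientations are given as a unit quaternion [x, y, z, w].
In Python, from station import ctrl, solver, state, vision, job_done, nets gives the robot as it stands. Calls block until the motion is done:
- ctrl.move_to(position, orientation): joint-space move of the TCP to a pose.
- ctrl.servo_line(position, rotation=None, v=0.15, stop_force=None): straight line of the TCP; rotation=None keeps the orientation; v is the mean speed in m/s. With stop_force (N) it stops when the force on the tool has changed by that much, and returns True; else False.
- ctrl.movej(angles): joint-space move.
- ctrl.set_gripper(opening, squeeze=None): opening from 0.0 (shut) to 1.0 (fully open); squeeze is the grip in N (None keeps the last); returns when the fingers have stopped.
- ctrl.wait(seconds).
- solver.ik(position, orientation): joint angles nearest the present ones, or None.
- state(): the state.
- vision.camera(name): name is "scene" or "top"; returns a dict with "color" (420x560x3 uint8, red, green, blue), "fx", "fy", "cx", "cy" (pixels), "k1" (the pictures are not rectified: a ray, as slopes to the right and down, at radius r is drawn at 1 + k1 r^2 times it, then the intrinsics apply), "R" (3x3) and "t" (3): a world point X has camera coordinates R X + t. Camera axes: x right, y down, z forward; pixel columns grow to the right and rows downward; lengths in m; the calibration is good to about 2 mm. A picture is of the moment at which its call begins. There is no depth.
A pose or a line that the arm cannot do raises ctrl.Unreachable and nothing moves.
- job_done(): hands the job in, once; it reports no verdict.
Trained networks look in the newest picture that a camera, given by its name, has taken for a name from the list of things; names that differ only in an ending like _2 or _b are one class to them, and where a whole thing is asked for, a point or a joint stands for the part that bears it (a point fixed in the world has none). Each returns a list of dicts, best first, with "score" (0 to 1); they miss things now and then, are a little off and sometimes report something else, mostly with a low value. They report only what shows in the picture. A call takes as long as a camera call. They do not tell look-alikes from the thing itself.
- nets.search_frame(camera, name): "rect" ([centre column, centre row, width, height] in pixels, round what is visible of it).
- nets.masks_of(camera, name): "region" (420x560 bool, what is visible of it) and "rect" ([centre column, centre row, width, height] in pixels, round what is visible of it).
- nets.tip_of(camera, name): "position" ([row, column] in pixels: a listed point, or the origin of a listed thing).
The state is a dict: "time_s": time; "joint_positions": joint angles; "dq": joint speeds; "effort": joint torques, N m; "tool_pos": TCP position; "tcp_rot": TCP orientation; "contact_force": force on the tool from outside, world axes, zero at the start; "moment": the same for the moment, N m; "opening": opening from 0.0 (shut) to 1.0 (fully open).
Only numpy, scipy, OpenCV 4.12 (cv2) and the standard library are available. Lean on these libraries where they do the work, as an engineer would, in place of code of your own. Each camera call takes 0.05 s, during which the arm holds its last target.

## Working session

There is one attempt and no reset: what is moved stays moved. The work goes in short steps, each a Python script; the robot and the scene stay as the last script left them, time stands still between calls to the robot, and variables do not carry over. Pictures are saved under pics/ and viewed, and the job is handed in when it is done.

```bash
ls; mkdir -p pics; python3 - <<'E'
from station import ctrl, solver, state, vision, job_done, nets
import cv2,numpy as np
for n in("scene","top"):
    c=vision.camera(n); cv2.imwrite(f"pics/{n}0.png",cv2.resize(c["color"][:,:,::-1],None,fx=1.42,fy=1.42,interpolation=cv2.INTER_CUBIC))
    print(n,{k:np.round(c[k],4).tolist() for k in c if k!="color"})
    print("campos",-c["R"].T@c["t"])
    for o in("base","long","short_a","bar","board"):
        for m in nets.masks_of(n,o): print(o,round(m["score"],2),np.round(m["rect"],1).tolist(),m["region"].sum())
    for o in("long","long_top","short_a_top"):
        for m in nets.tip_of(n,o): print("tip",o,round(m["score"],2),np.round(m["position"],1).tolist())
print(state())
E
```

```text
pics
scene {'fx': 511.9196, 'fy': 511.9196, 'cx': 279.6744, 'cy': 210.5013, 'k1': -0.0251, 'R': [[-0.7352, 0.6777, -0.0151], [0.476, 0.5003, -0.7233], [-0.4826, -0.5389, -0.6904]], 't': [0.3057, -0.2049, 1.7047]}
campos [1.14495823 0.81403845 1.03332968]
base 0.83 [230.8, 231.5, 54.1, 41.8] 1257
long 0.73 [277.4, 175.8, 27.8, 44.3] 814
long 0.63 [421.1, 329.5, 73.8, 58.7] 1904
long 0.42 [231.7, 230.7, 55.0, 43.2] 1229
short_a 0.84 [211.0, 158.9, 40.6, 27.2] 643
short_a 0.81 [372.5, 252.8, 36.6, 45.3] 1028
bar 0.7 [142.6, 232.8, 44.1, 31.3] 800
bar 0.24 [230.9, 232.9, 83.9, 62.7] 1567
board 0.88 [232.8, 232.1, 85.3, 61.1] 1441
board 0.63 [211.2, 156.8, 39.8, 25.8] 599
tip long 0.76 [227.0, 423.0]
tip long 0.73 [240.0, 139.9]
tip long 0.68 [330.2, 422.0]
tip long 0.64 [232.4, 233.5]
tip long 0.62 [290.0, 289.7]
tip long 0.6 [181.3, 276.1]
tip long_top 0.81 [172.2, 277.9]
tip long_top 0.74 [222.6, 424.9]
tip long_top 0.63 [325.4, 421.6]
tip short_a_top 0.79 [151.9, 208.8]
top {'fx': 446.2084, 'fy': 446.2084, 'cx': 281.8743, 'cy': 200.8732, 'k1': -0.0311, 'R': [[0.0107, -0.9999, -0.0023]
[... 911 characters left out ...]
3]
{'time_s': 0.9, 'joint_positions': array([-1.26208128,  0.47700091,  0.02247285,  1.55539769, -0.01153558,
        1.1092709 , -0.0831145 ]), 'dq': array([ 0.00115914, -0.0023495 , -0.0001655 , -0.00079816, -0.00081488,
        0.00071742,  0.00126592]), 'effort': array([ 7.84775439e-04, -5.82712841e+01,  1.53394293e+00, -2.72928840e+01,
       -5.42748207e-02,  1.00345621e-02,  2.57397704e-05]), 'tool_pos': array([0.27331045, 0.61722393, 0.22266568]), 'tcp_rot': array([ 2.06958958e-01,  9.78349625e-01,  2.68431160e-05, -2.61508261e-06]), 'contact_force': array([-0.05566857,  0.00788251, -0.39552324]), 'moment': array([-0.03312716,  0.00773772,  0.02039104]), 'opening': 0.999094596925914}
```

View pics/scene0.png

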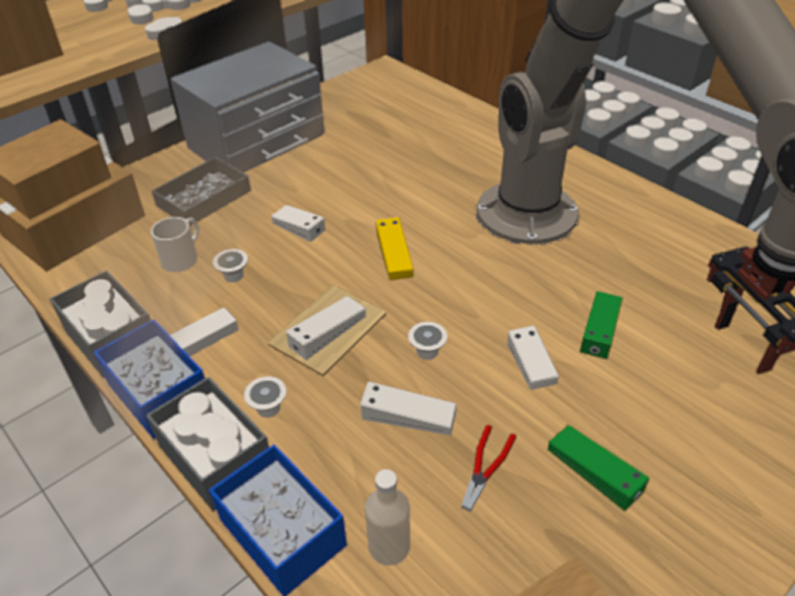

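View pics/top0.png

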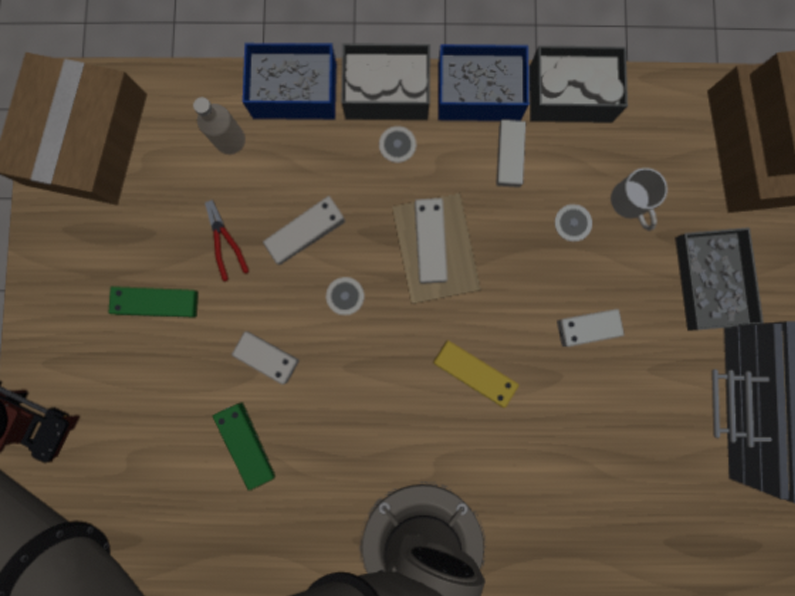

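The base is on the board at about (303,169) in top-camera pixels, with its dots at the far end. The loose white long foot is at (215,161) and the shorts are at (186,251) and (416,231). The green and yellow feet are decoys. Next I fit the wedge silhouettes in both cameras.

```bash
cat > h.py <<'E'
import numpy as np, cv2
from scipy.optimize import minimize
from scipy.spatial.transform import Rotation as Rn
S=0.1243549945
def proj(c,X):
    p=np.atleast_2d(X)@c["R"].T+c["t"]; s=p[:,:2]/p[:,2:]; s=s*(1+c["k1"]*(s**2).sum(1,keepdims=True))
    return s*[c["fx"],c["fy"]]+[c["cx"],c["cy"]]
def ray(c,uv,z):
    k=np.array([[c["fx"],0,c["cx"]],[0,c["fy"],c["cy"]],[0,0,1.]])
    d0=(np.array(uv)-[c["cx"],c["cy"]])/[c["fx"],c["fy"]]; d=d0.copy()
    for _ in range(10): d=d0/(1+c["k1"]*(d@d))
    C=-c["R"].T@c["t"]; v=c["R"].T@np.r_[d,1]; return C+v*(z-C[2])/v[2]
LONG=(.16,.054,.026,.046); SHORT=(.12,.054,.025,.040); BAR=(.13,.05,.03,.03)
def corners(d):
    L,W,a,b=d
    return np.array([[sx*L/2,sy*W/2,z] for sx in(-1,1) for sy in(-1,1) for z in(0,a if sx<0 else b)])
def T(d,pos,R): return corners(d)@R.T+pos
def white(c):
    h=cv2.cvtColor(c["color"],cv2.COLOR_RGB2HSV).astype(float)
    s,v=h[:,:,1],h[:,:,2]
    return np.clip((75-s)/50,0,1)*(v>60)      # soft
UP=4
def soft(c,V,x0,y0,w,h):
    p=proj(c,V)-[x0,y0]; hull=cv2.convexHull(((p+.5)*UP*16-8).astype(np.float32).round().astype(np.int32))
    m=np.zeros((h*UP,w*UP),np.uint8); cv2.fillConvexPoly(m,hull,255,shift=4)
    return cv2.resize(m,(w,h),interpolation=cv2.INTER_AREA)/255.
def cost(cams,V,crops,Ws):
    e=0
    for c,(x0,y0,w,h),W in zip(cams,crops,Ws): e+=((soft(c,V,x0,y0,w,h)-W)**2).sum()
    return e
def fit(cams,d,x,y,yaw,z=0,pad=8,verbose=True):
    def pv(q): return T(d,[q[0],q[1],z],Rn.from_euler('z',q[2]).as_matrix())
    V=pv([x,y,yaw]); crops=[];Ws=[]
    for c in cams:
        p=proj(c,V); a=np.floor(p.min(0)-pad).astype(int); b=np.ceil(p.max(0)+pad).astype(int)
        crops.append((a[0],a[1],b[0]-a[0],b[1]-a[1])); Ws.append(white(c)[a[1]:b[1],a[0]:b[0]])
    q=np.array([x,y,yaw])
    for k in(.012,.004):
        r=minimize(lambda q:cost(cams,pv(q),crops,Ws),q,method="Nelder-Mead",options=dict(initial_simplex=np.array([q,q+[k,0,0],q+[0,k,0],q+[0,0,k*12]]),xatol=1e-5,fatol=1e-3)); q=r.x
    return q,r.fun
def draw(c,V,im,col,k):
    p=proj(c,V); 
    for i,j in[(0,1),(2,3),(4,5),(6,7),(0,2),(1,3),(4,6),(5,7),(0,4),(1,5),(2,6),(3,7)]:
        cv2.line(im,*[tuple(int(v) for v in (p[m]+.5)*k*16) for m in(i,j)],col,1,cv2.LINE_AA,4)
E
cat > fit0.py <<'E'
from station import vision
from h import *
import json
cs=vision.camera("scene"); ct=vision.camera("top"); cams=[cs,ct]
G={"base":(LONG,(303,169),(303,147),.01),"long":(LONG,(214,161),(231,148),0),"sa":(SHORT,(186,251),(199,259),0),"sb":(SHORT,(416,231),(402,234),0)}
out={}
ims=[cv2.resize(c["color"][:,:,::-1],None,fx=4,fy=4,interpolation=cv2.INTER_CUBIC) for c in cams]
for n,(d,c0,c1,z) in G.items():
    a=ray(ct,c0,z+.033)[:2]; b=ray(ct,c1,z+.04)[:2]; yaw=np.arctan2(*(b-a)[::-1])
    q,f=fit(cams,d,*a,yaw,z); qs=[fit([c],d,*q,z)[0] for c in cams]
    qf,ff=fit(cams,d,q[0],q[1],q[2]+np.pi,z)
    print(n,"guess",a.round(3),round(yaw,2),"fit",q.round(4),round(f,1),"flip",round(ff,1),"scene",qs[0].round(4),"top",qs[1].round(4),"r",round(np.hypot(q[0],q[1]),3))
    out[n]=q.tolist()
    for c,im in zip(cams,ims): draw(c,T(d,[q[0],q[1],z],Rn.from_euler('z',q[2]).as_matrix()),im,(0,0,255),4)
json.dump(out,open("p.json","w"))
for n,o in(("round","round1"),):
    from station import nets
    for m in nets.search_frame("top",o): print(o,round(m["score"],2),ray(ct,m["rect"][:2],.03).round(3))
t=[]
for c,im in zip(cams,ims):
    for n,(d,_,_,z) in G.items():
        p=proj(c,[[*out[n][:2],z+.02]])[0]*4; x,y=int(p[0]),int(p[1]); t.append(cv2.resize(im[max(y-150,0):y+150,max(x-150,0):x+150],(200,200)))
cv2.imwrite("pics/fit0.png",np.vstack([np.hstack(t[:4]),np.hstack(t[4:])]))
E
python3 fit0.py
```

```text
base guess [ 0.587 -0.011] 0.01 fit [ 0.5881 -0.0121  0.0803] 119.2 flip 251.6 scene [ 0.5885 -0.0123  0.0962] top [ 0.5875 -0.0122  0.0665] r 0.588
long guess [0.609 0.236] -0.92 fit [ 0.6087  0.2396 -0.9707] 192.7 flip 297.8 scene [ 0.6088  0.2387 -0.9587] top [ 0.6084  0.2397 -0.9737] r 0.654
sa guess [0.359 0.307] -2.08 fit [ 0.3578  0.3095 -2.0657] 121.3 flip 132.0 scene [ 0.3586  0.3077 -2.0849] top [ 0.3576  0.31   -2.0614] r 0.473
sb guess [ 0.42  -0.323] 1.78 fit [ 0.4224 -0.3285  1.7514] 140.9 flip 234.8 scene [ 0.4231 -0.3311  1.6775] top [ 0.4223 -0.3277  1.7628] r 0.535
round1 0.87 [0.483 0.148 0.03 ]
round1 0.74 [ 0.632 -0.298  0.03 ]
round1 0.65 [ 0.768 -0.168  0.03 ]
round1 0.56 [0.781 0.056 0.03 ]
```

View pics/fit0.png

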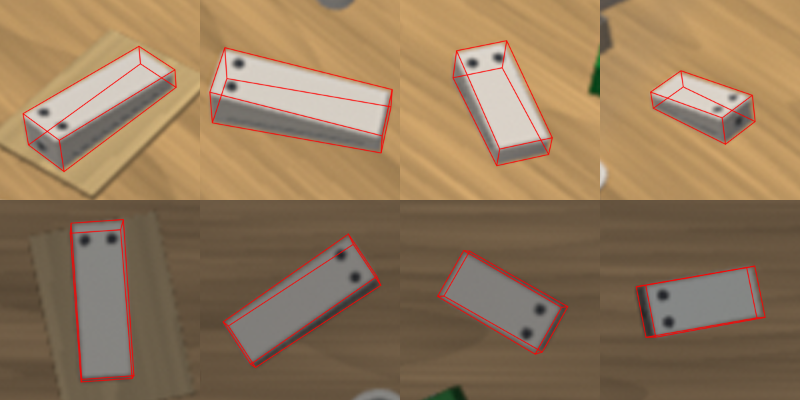

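Dot ends and outlines match for all four feet. The two cameras disagree slightly on yaw, so I'll refine with an edge-gradient fit.

```bash
cat >> h.py <<'E'
FACES=[([0,1,3,2]),([4,6,7,5]),([0,4,5,1]),([2,3,7,6]),([1,5,7,3]),([0,2,6,4])]
def visedges(c,V):
    C=-c["R"].T@c["t"]; m=V.mean(0); E={}
    for f in FACES:
        P=V[f]; n=np.cross(P[1]-P[0],P[3]-P[0]); 
        if n@(P.mean(0)-m)<0:n=-n
        if n@(C-P.mean(0))>0:
            for i in range(4): E[tuple(sorted((f[i],f[(i+1)%4])))]=1
    return list(E)
def grads(c,bl):
    out=[]
    im=cv2.GaussianBlur(c["color"].astype(np.float32),(0,0),bl)
    return [cv2.Sobel(im,cv2.CV_32F,1,0,ksize=3)/8,cv2.Sobel(im,cv2.CV_32F,0,1,ksize=3)/8]
def escore(c,g,V,edges):
    s=0
    for i,j in edges:
        t=np.linspace(.04,.96,40)[:,None]; p=proj(c,V[i]*(1-t)+V[j]*t).astype(np.float32)
        d=p[-1]-p[0]; L=np.hypot(*d); 
        if L<4: continue
        n=np.array([-d[1],d[0]])/L
        gx,gy=[cv2.remap(a,p[:,:1],p[:,1:],cv2.INTER_LINEAR)[:,0] for a in g]
        s+=np.linalg.norm(gx*n[0]+gy*n[1],axis=-1).mean()*L
    return s
def efit(cams,mk,q,steps):
    q=np.array(q,float)
    for bl,k in((1.5,1.),(.8,.4)):
        gs=[grads(c,bl) for c in cams]
        es=[visedges(c,mk(q)) for c in cams]
        f=lambda q:-sum(escore(c,g,mk(q),e) for c,g,e in zip(cams,gs,es))
        r=minimize(f,q,method="Nelder-Mead",options=dict(initial_simplex=np.array([q]+[q+k*np.eye(len(q))[i]*steps[i] for i in range(len(q))]),xatol=1e-5,fatol=1e-2,maxiter=600)); q=r.x
    return q,-r.fun
def flat(d,z): return lambda q:T(d,[q[0],q[1],z],Rn.from_euler('z',q[2]).as_matrix())
E
cat > fit1.py <<'E'
from station import vision
from h import *
import json
cs=vision.camera("scene"); ct=vision.camera("top"); cams=[cs,ct]
P=json.load(open("p.json"))
for n,d,z in(("base",LONG,.01),("long",LONG,0),("sa",SHORT,0),("sb",SHORT,0)):
    st=[.003,.003,.03]
    q,f=efit(cams,flat(d,z),P[n],st)
    print(n,np.round(P[n],4),"->",q.round(4),round(f),"scene",efit([cs],flat(d,z),q,st)[0].round(4),"top",efit([ct],flat(d,z),q,st)[0].round(4))
    P[n]=q.tolist()
json.dump(P,open("p1.json","w"))
from station import solver
ex=lambda yaw,tilt=0:None
E
python3 fit1.py
```

```text
base [ 0.5881 -0.0121  0.0803] -> [ 0.5905 -0.0125  0.0709] 10930 scene [ 0.5902 -0.0113  0.0694] top [ 0.59   -0.0136  0.0662]
long [ 0.6087  0.2396 -0.9707] -> [ 0.6105  0.2387 -0.9791] 11301 scene [ 0.6116  0.2391 -0.9724] top [ 0.6078  0.2386 -0.9727]
sa [ 0.3578  0.3095 -2.0657] -> [ 0.3595  0.309  -2.0639] 8499 scene [ 0.3607  0.309  -2.0614] top [ 0.3563  0.309  -2.0508]
sb [ 0.4224 -0.3285  1.7514] -> [ 0.4231 -0.3268  1.7652] 8269 scene [ 0.4256 -0.3259  1.7574] top [ 0.4217 -0.3271  1.7632]
```

```bash
cat > r.py <<'E'
from station import ctrl, solver, state, vision, job_done, nets
from h import *
import json
P=json.load(open("p1.json"))
GS=[np.diag([1.,-1,-1]),np.diag([-1.,1,-1])]
Rz=lambda a:Rn.from_euler('z',a).as_matrix()
TC=0.008  # TCP above underside
def tool(pos,R,G,gx,lift=0):   # foot pose-> tool pos, quat ; lift along foot z
    return np.array(pos)+R@[gx,0,TC+lift], Rn.from_matrix(R@G).as_quat()
def flip_on(pos,R,mid):  # pose of foot lying end-for-end on sloped top of foot at pos,R
    u=R@[np.cos(S),0,np.sin(S)]; n=R@[-np.sin(S),0,np.cos(S)]
    return pos+R@[0,0,mid], np.column_stack([-u,-R[:,1],n])
def st(m):
    s=state(); print(m,round(s["time_s"],2),s["tool_pos"].round(4),"F",s["contact_force"].round(1),"open",round(s["opening"],3),"j",s["joint_positions"].round(2))
E
python3 - <<'E'
from r import *
b=P["base"]; Rb=Rz(b[2]); pb=np.array([b[0],b[1],.01])
pl,Rl=flip_on(pb,Rb,.036)
print(pl,Rl.round(3))
for i,G in enumerate(GS):
  for nm,po,R in(("pick long",[*P["long"][:2],0],Rz(P["long"][2])),("place",pl,Rl),("pick a",[*P["sa"][:2],0],Rz(P["sa"][2])),("place a",pl+[0,0,.036],Rz(b[2]-np.pi/2)),("pick b",[*P["sb"][:2],0],Rz(P["sb"][2])),("place b",*flip_on(pl+[0,0,.036],Rz(b[2]-np.pi/2),.0325))):
    for l in(0,.1):
      p,q=tool(po,R,G,.004,l); k=solver.ik(p,q); print(i,nm,l,None if k is None else k.round(2))
st("")
E
```

```text
[ 0.59050873 -0.01246609  0.046     ] [[-0.99   0.071 -0.124]
 [-0.07  -0.997 -0.009]
 [-0.124 -0.     0.992]]
0 pick long 0 [-1.18  1.19  1.25  1.79 -1.25  1.2  -2.07]
0 pick long 0.1 [-1.19  0.99  1.26  1.75 -1.02  1.22 -2.19]
0 place 0 [-0.22  0.5   0.17  2.01 -0.16  0.52  1.7 ]
0 place 0.1 [-0.39  0.34  0.38  1.99 -0.19  0.72  1.74]
0 pick a 0 [-0.67  0.49 -0.21  2.18  0.21  0.49  1.61]
0 pick a 0.1 [-0.66  0.31 -0.21  2.13  0.1   0.71  1.71]
0 place a 0 [-0.87  0.94  1.26  1.92 -1.03  1.12 -2.25]
0 place a 0.1 [-0.9   0.73  1.28  1.85 -0.77  1.17 -2.43]
0 pick b 0 [ 0.05  0.65  0.64  2.08 -0.67  0.62  1.35]
0 pick b 0.1 [ 0.03  0.46  0.64  2.03 -0.39  0.77  1.1 ]
0 place b 0 [-0.57  0.5   0.53  1.89 -0.17  0.82  0.1 ]
0 place b 0.1 [-0.63  0.38  0.58  1.8  -0.09  1.02  0.04]
1 pick long 0 [-0.61  0.71  0.21  1.75 -0.21  0.7   0.3 ]
1 pick long 0.1 [-0.65  0.58  0.26  1.71 -0.18  0.88  0.28]
1 place 0 [-0.52  0.56  0.56  2.03 -0.56  0.56 -1.07]
1 place 0.1 [-0.72  0.43  0.81  2.01 -0.47  0.76 -1.14]
1 pick a 0 [-1.08  0.51  0.3   2.2  -0.32  0.47 -1.03]
1 pick a 0.1 [-1.17  0.32  0.39  2.16 -0.19  0.7  -1.15]
1 place a 0 [-0.46  0.55  0.52  1.9  -0.37  0.79  0.33]
1 place a 0.1 [-0.53  0.42  0.59  1.83 -0.28  0.98  0.25]
1 pick b 0 [-0.29  1.09  1.26  2.1  -1.27  1.08 -1.29]
1 pick b 0.1 [-0.32  0.81  1.27  2.05 -0.93  1.04 -1.52]
1 place b 0 [-0.12  0.45 -0.06  1.86  0.2   0.85  2.91]
1 place b 0.1 [-0.19  0.34  0.01  1.77  0.14  1.05  2.96]
 1.15 [0.2733 0.6172 0.2226] F [ 0.4  0.9 -0.2] open 0.997 j [-1.26  0.48  0.02  1.56 -0.01  1.11 -0.08]
```

```bash
cat > pick.py <<'E'
from r import *
def pick(n,G,gx):
    po=[*P[n][:2],0]; R=Rz(P[n][2])
    p,q=tool(po,R,G,gx,.13); ctrl.move_to(p,q); st("above")
    p,q=tool(po,R,G,gx); print("stopped",ctrl.servo_line(p,q,v=.1,stop_force=12)); st("down")
    ctrl.set_gripper(0.45,25); st("grip")
    p,q=tool(po,R,G,gx,.2); ctrl.servo_line(p,q,v=.15); st("up")
E
python3 - <<'E'
from pick import *
pick("long",GS[1],.005)
b=P["base"]; Rb=Rz(b[2]); pb=np.array([b[0],b[1],.01]); pl,Rl=flip_on(pb,Rb,.036)
p,q=tool(pl,Rl,GS[1],.005,.06); ctrl.move_to(p,q); st("hover"); ctrl.wait(.3)
cs=vision.camera("scene"); ct=vision.camera("top"); cams=[cs,ct]; 
ims=[]
o=pl+Rl@[0,0,.06]
mk=lambda q:T(LONG,o+Rl@[q[0],q[1],0],Rl@Rz(q[2]))
for nm,cc in(("both",cams),("scene",[cs]),("top",[ct])): print(nm,efit(cc,mk,[0,0,0],[.003,.003,.02])[0].round(4))
for c in cams:
    k=4; im=cv2.resize(c["color"][:,:,::-1],None,fx=k,fy=k,interpolation=cv2.INTER_CUBIC)
    draw(c,T(LONG,pb,Rb),im,(0,255,0),k); draw(c,mk([0,0,0]),im,(0,0,255),k)
    x,y=(proj(c,[pl])[0]*k).astype(int); ims.append(cv2.resize(im[max(y-250,0):y+250,max(x-250,0):x+250],(400,400)))
cv2.imwrite("pics/hover1.png",np.hstack(ims))
E
```

```text
above 3.03 [0.6127 0.2368 0.1381] F [-0.1 -0.  -0.8] open 1.0 j [-0.65  0.54  0.27  1.69 -0.17  0.93  0.28]
stopped False
down 4.48 [0.6138 0.2347 0.0087] F [-0.4 -0.4 -0.2] open 0.998 j [-0.62  0.71  0.22  1.75 -0.22  0.71  0.31]
grip 5.11 [0.6132 0.2345 0.0081] F [ 0.1 -1.   1.4] open 0.613 j [-0.62  0.71  0.22  1.75 -0.22  0.71  0.31]
up 6.59 [0.6127 0.2343 0.2069] F [-0.2 -0.2 -2.7] open 0.611 j [-0.67  0.47  0.29  1.63 -0.15  1.06  0.26]
hover 7.82 [ 0.5777 -0.0123  0.1129] F [ 0.1  0.3 -1.3] open 0.611 j [-0.65  0.48  0.73  2.02 -0.53  0.68 -1.1 ]
both [-0.005  -0.0008  0.0145]
scene [-0.0048 -0.0006  0.0225]
top [ 0.0109 -0.0218 -0.2861]
```

View pics/hover1.png

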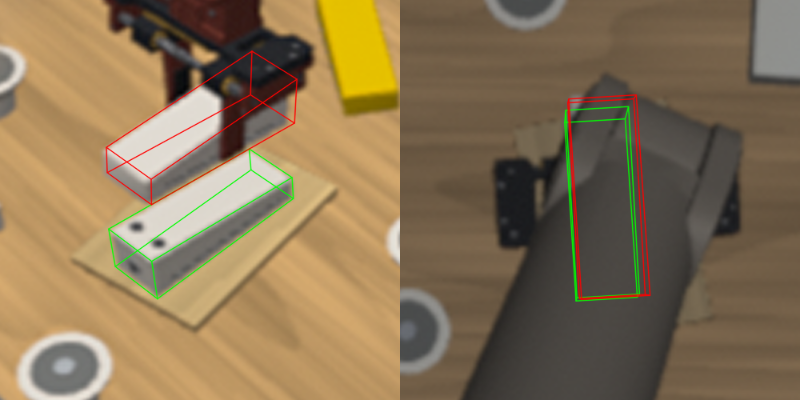

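Both outlines are close. In the scene view the held foot's left end looks a little beyond the red prediction, so I'll zoom in and compare it with the base.

```bash
python3 - <<'E'
from pick import *
b=P["base"]; Rb=Rz(b[2]); pb=np.array([b[0],b[1],.01]); pl,Rl=flip_on(pb,Rb,.036)
st("")
cs=vision.camera("scene"); s=state()
Rt=Rn.from_quat(s["tcp_rot"]).as_matrix()@GS[1]; o=s["tool_pos"]-Rt@[.005,0,TC]
print("pos err vs cmd",Rl.T@(o-pl-Rl@[0,0,.06]), Rn.from_matrix(Rl.T@Rt).as_rotvec())
mk=lambda q:T(LONG,o+Rt@[q[0],q[1],0],Rt@Rz(q[2]))
mk2=lambda q:T(LONG,o+Rt@[q[0],0,q[1]],Rt)
mkb=flat(LONG,.01)
q=efit([cs],mk,[0,0,0],[.003,.003,.02])[0]; print(q)
print("xz",efit([cs],mk2,[0,0],[.003,.003])[0]); 
qb=efit([cs],mkb,b,[.003,.003,.02])[0]; print("base",qb)
c=cs;k=8; x,y=(proj(c,[pl+[0,0,.02]])[0]*k).astype(int); ims=[]
for h,bb in((None,None),(q,qb)):
    im=cv2.resize(c["color"][:,:,::-1],None,fx=k,fy=k,interpolation=cv2.INTER_CUBIC)
    if h is not None: draw(c,mk(h),im,(0,0,255),k);draw(c,mkb(bb),im,(0,255,0),k)
    ims.append(im[y-300:y+300,x-240:x+160])
cv2.imwrite("pics/hover2.png",np.hstack(ims))
E
```

```text
8.22 [ 0.5773 -0.0132  0.1129] F [-0.5  0.4 -1. ] open 0.616 j [-0.65  0.48  0.73  2.03 -0.53  0.68 -1.1 ]
pos err vs cmd [-1.23358430e-04 -1.76831725e-04  3.98161067e-05] [-0.00012875  0.00011876  0.00043732]
[-0.00509114 -0.00026181  0.02272878]
xz [-0.00439907 -0.00117982]
base [ 0.59055908 -0.01219696  0.07699665]
```

View pics/hover2.png

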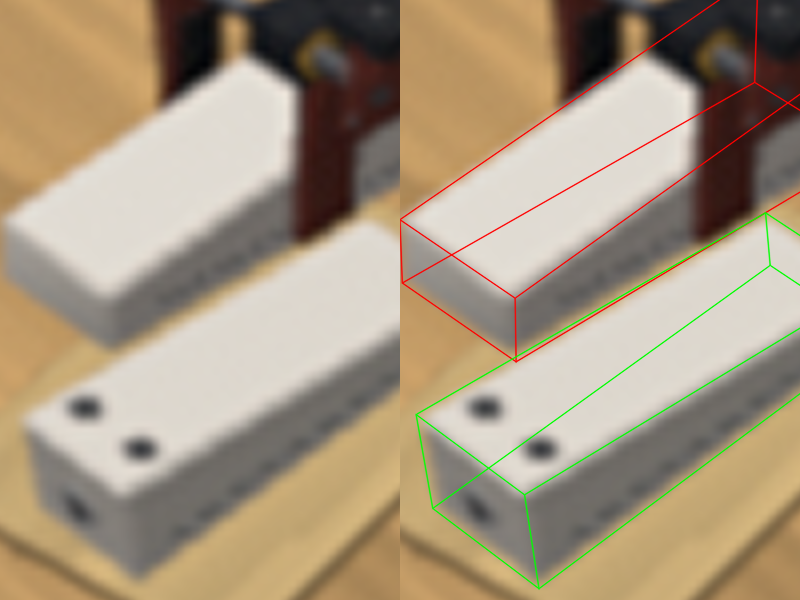

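Scene-camera relative measurement suggests the held foot sits about 3 to 5 mm too far towards +x. I'll set it down with a −3 mm shift, then check with the arm clear.

```bash
cat > place.py <<'E'
from pick import *
def place(po,R,G,gx,rel=0.85,away=.1):
    p,q=tool(po,R,G,gx,.012); ctrl.servo_line(p,q,v=.08); ctrl.wait(.2); st("near")
    p,q=tool(po,R,G,gx,-.002); print("contact",ctrl.servo_line(p,q,v=.015,stop_force=3)); st("down")
    s=state(); Rt=Rn.from_quat(s["tcp_rot"]).as_matrix()@G; print("err",(R.T@(s["tool_pos"]-Rt@[gx,0,TC]-po)).round(4))
    ctrl.set_gripper(rel); ctrl.wait(.1); st("rel")
    p=s["tool_pos"]+R@[0,0,away]; ctrl.servo_line(p,v=.15); st("away")
E
python3 - <<'E'
from place import *
b=P["base"]; Rb=Rz(b[2]-.002); pb=np.array([b[0],b[1],.01]); pl,Rl=flip_on(pb,Rb,.036)
pl=pl+Rl@[.003,0,0]
place(pl,Rl,GS[1],.005)
# go above sa pick
po=[*P["sa"][:2],0]; p,q=tool(po,Rz(P["sa"][2]),GS[1],.004,.13); ctrl.move_to(p,q); st("")
cs=vision.camera("scene"); ct=vision.camera("top"); cams=[cs,ct]
pl,Rl=flip_on(pb,Rb,.036)
mkl=lambda q:T(LONG,pl+Rl@[q[0],q[1],0],Rl@Rz(q[2])); mkb=flat(LONG,.01)
for nm,cc in(("both",cams),("scene",[cs]),("top",[ct])): print(nm,efit(cc,mkl,[0,0,0],[.003,.003,.02])[0].round(4),"base",efit(cc,mkb,b,[.003,.003,.02])[0].round(4))
ims=[]
for c in cams:
    k=8; im=cv2.resize(c["color"][:,:,::-1],None,fx=k,fy=k,interpolation=cv2.INTER_CUBIC)
    x,y=(proj(c,[pl])[0]*k).astype(int); ims.append(im[y-300:y+300,x-200:x+200])
cv2.imwrite("pics/placed1.png",np.hstack(ims))
E
```

```text
near 9.22 [ 0.5805 -0.0131  0.0654] F [-0.4  0.2 -1.4] open 0.612 j [-0.58  0.55  0.64  2.04 -0.61  0.6  -1.03]
contact True
down 9.95 [ 0.5814 -0.013   0.0533] F [-0.5  0.2  4.8] open 0.615 j [-0.56  0.57  0.62  2.04 -0.63  0.58 -1.02]
err [ 0.0001 -0.      0.0004]
rel 10.59 [ 0.5804 -0.0129  0.0526] F [-0.1  0.2  0.2] open 0.85 j [-0.56  0.57  0.62  2.05 -0.63  0.58 -1.02]
away 11.41 [ 0.5686 -0.0136  0.1519] F [ 0.4  0.8 -0.5] open 0.853 j [-0.71  0.42  0.8   2.02 -0.45  0.75 -1.16]
 12.83 [0.3586 0.3046 0.138 ] F [-0.2 -0.1  0.2] open 0.855 j [-1.4   0.3   0.67  2.15 -0.26  0.78 -1.06]
both [-0.001   0.0023  0.0057] base [ 0.5909 -0.0165  0.0735]
scene [-0.0042 -0.0022  0.0062] base [ 0.5883 -0.0098  0.0626]
top [ 0.0005  0.0026 -0.0001] base [ 0.592  -0.0166  0.0761]
```

View pics/placed1.png

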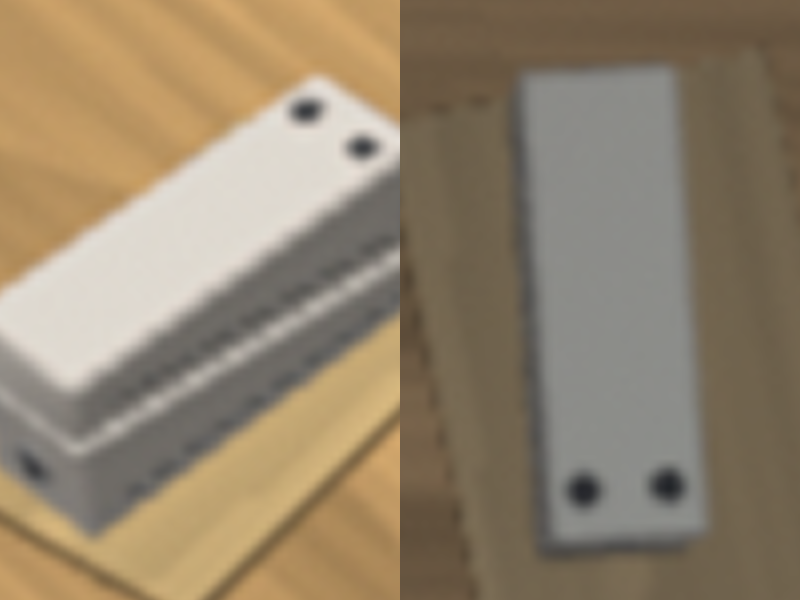

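The long foot sits well aligned. A light strip shows along the base's +y edge in the scene view, which is either a rounded edge or a lateral offset, so I'll check with an enlarged overlay.

```bash
python3 - <<'E'
from place import *
b=P["base"]; cs=vision.camera("scene"); ct=vision.camera("top"); c=cs
ims=[]
for dy in(0,.003):
    Rb=Rz(b[2]-.002); pb=np.array([b[0]-.003,b[1],.01]); pl,Rl=flip_on(pb,Rb,.036)
    k=12; im=cv2.resize(c["color"][:,:,::-1],None,fx=k,fy=k,interpolation=cv2.INTER_CUBIC)
    draw(c,T(LONG,pl,Rl),im,(0,0,255),k); draw(c,T(LONG,pb+[0,dy,0],Rb),im,(0,255,0),k)
    x,y=(proj(c,[pl])[0]*k).astype(int); ims.append(im[y-300:y+300,x-330:x+70])
cv2.imwrite("pics/z1.png",np.hstack(ims))
# strip profile: sample brightness along vertical lines through +y face of pile mid
for xx in(-.04,0,.04):
    P0=pl+Rb@[xx,.027,0]
    for cc in (cs,):
        u=proj(cc,[pl+Rb@[xx,.027,xx*np.tan(S)]])[0]; g=cv2.cvtColor(cc["color"],cv2.COLOR_RGB2GRAY)
        print(u.round(2),[int(g[int(round(u[1]))+d,int(round(u[0]))]) for d in range(-6,7)])
    d=proj(cs,[P0+Rb@[0,.001,0]])-proj(cs,[P0]); print("px per mm y",d.round(3))
E
```

```text
[247.59 221.8 ] [107, 104, 104, 101, 130, 174, 165, 128, 108, 106, 103, 99, 102]
px per mm y [[0.254 0.174]]
[236.83 228.2 ] [107, 108, 104, 90, 112, 151, 161, 145, 118, 106, 108, 108, 104]
px per mm y [[0.253 0.179]]
[225.69 234.83] [107, 102, 97, 99, 118, 146, 159, 129, 108, 106, 107, 107, 106]
px per mm y [[0.253 0.185]]
```

View pics/z1.png

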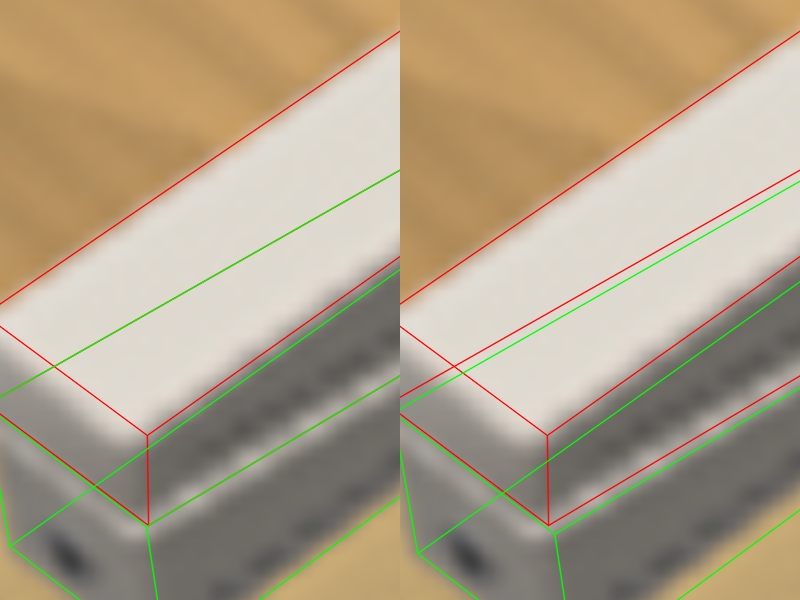

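The strip has the same width along both the side and the end, which fits rounded edges. The measurements put the offsets within about 1–2 mm, so I'll go on to short_a.

```bash
cat > geo.py <<'E'
from place import *
b=P["base"]; yaw=b[2]-.002; Rb=Rz(yaw); pb=np.array([b[0],b[1],.01]); pl,Rl=flip_on(pb,Rb,.036); pl=pl+Rl@[.003,0,0]
top=pl+Rl@[0,0,.036]
pa=top+Rb@[.0015,0,0]; Ra=Rz(yaw-np.pi/2)
pbb,Rbb=flip_on(pa,Ra,.0325)
E
python3 - <<'E'
from geo import *
print("top",top,"pa",pa)
ctrl.set_gripper(1.0)
pick("sa",GS[1],.004)
p,q=tool(pa,Ra,GS[1],.004,.09); ctrl.move_to(p,q); st("hover"); ctrl.wait(.2)
cs=vision.camera("scene"); c=cs
s=state(); Rt=Rn.from_quat(s["tcp_rot"]).as_matrix()@GS[1]; o=s["tool_pos"]-Rt@[.004,0,TC]
mk=lambda q:T(SHORT,o+Rt@[q[0],q[1],0],Rt@Rz(q[2]))
print(efit([cs],mk,[0,0,0],[.003,.003,.02])[0].round(4))
k=6; im=cv2.resize(c["color"][:,:,::-1],None,fx=k,fy=k,interpolation=cv2.INTER_CUBIC)
draw(c,mk([0,0,0]),im,(0,0,255),k)
x,y=(proj(c,[pa+[0,0,.03]])[0]*k).astype(int); cv2.imwrite("pics/hover3.png",im[y-300:y+300,x-300:x+300])
E
```

```text
top [ 0.58308431 -0.01297857  0.0813499 ] pa [ 0.58458075 -0.01287527  0.0813499 ]
above 13.72 [0.3576 0.3055 0.138 ] F [-0.6 -0.  -0.5] open 1.001 j [-1.4   0.3   0.67  2.15 -0.26  0.78 -1.06]
stopped False
down 15.18 [0.3579 0.3058 0.0084] F [-1.1  0.3 -0.3] open 1.0 j [-1.21  0.54  0.47  2.21 -0.51  0.49 -0.85]
grip 15.8 [0.3574 0.3057 0.0081] F [-1.2  1.1  2.8] open 0.615 j [-1.21  0.54  0.46  2.21 -0.51  0.49 -0.85]
up 17.28 [0.3572 0.3051 0.2073] F [ 0.8 -0.5 -1.3] open 0.614 j [-1.49  0.18  0.74  2.08 -0.15  0.93 -1.16]
hover 18.75 [ 0.5847 -0.0155  0.179 ] F [ 0.1  0.2 -2.1] open 0.618 j [-0.68  0.48  0.81  1.86 -0.42  0.98  0.38]
[ 0.0002  0.0027 -0.0184]
```

View pics/hover3.png

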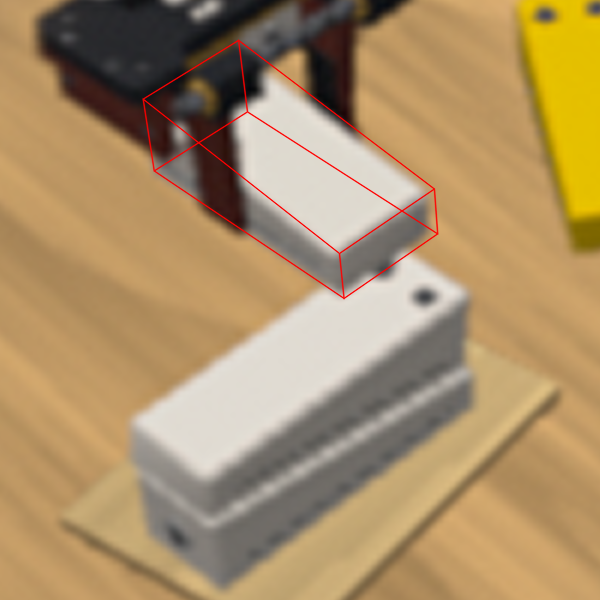

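The held short matches its prediction, and the long foot is flush at both ends of the base. Next I place short_a.

```bash
python3 - <<'E'
from geo import *
place(pa,Ra,GS[1],.004,rel=.85,away=.12)
ctrl.set_gripper(1.0)
po=[*P["sb"][:2],0]; p,q=tool(po,Rz(P["sb"][2]),GS[0],.004,.13); ctrl.move_to(p,q); st("")
cs=vision.camera("scene"); ct=vision.camera("top"); cams=[cs,ct]
mk=lambda q:T(SHORT,pa+Ra@[q[0],q[1],0],Ra@Rz(q[2])); mkb=flat(SHORT,0)
for nm,cc in(("both",cams),("scene",[cs]),("top",[ct])): print(nm,efit(cc,mk,[0,0,0],[.003,.003,.02])[0].round(4))
ims=[]
for c in cams:
    k=6; im=cv2.resize(c["color"][:,:,::-1],None,fx=k,fy=k,interpolation=cv2.INTER_CUBIC)
    draw(c,mk([0,0,0]),im,(0,0,255),k)
    x,y=(proj(c,[pl])[0]*k).astype(int); ims.append(im[y-300:y+300,x-200:x+200])
cv2.imwrite("pics/placed2.png",np.hstack(ims))
E
```

```text
near 20.32 [ 0.5852 -0.0168  0.1018] F [-0.9  0.9 -2.7] open 0.612 j [-0.61  0.58  0.73  1.92 -0.51  0.84  0.46]
contact True
down 21.03 [ 0.5847 -0.0169  0.0903] F [ 0.3 -0.   5.2] open 0.614 j [-0.6   0.59  0.72  1.92 -0.53  0.82  0.47]
err [ 0.     -0.0001  0.001 ]
rel 21.68 [ 0.5839 -0.0167  0.0896] F [ 0.6 -0.1  0. ] open 0.854 j [-0.6   0.59  0.72  1.92 -0.53  0.82  0.47]
away 22.63 [ 0.5841 -0.0167  0.2095] F [ 0.8  0.7 -1.1] open 0.855 j [-0.71  0.45  0.84  1.83 -0.38  1.04  0.36]
 24.41 [ 0.4235 -0.322   0.1381] F [0.3 0.3 0.2] open 1.003 j [-0.11  0.46  0.83  2.02 -0.45  0.86  1.17]
both [ 0.0015  0.0007 -0.0059]
scene [-0.0008  0.002  -0.0032]
top [ 0.0017  0.0002 -0.0181]
```

View pics/placed2.png

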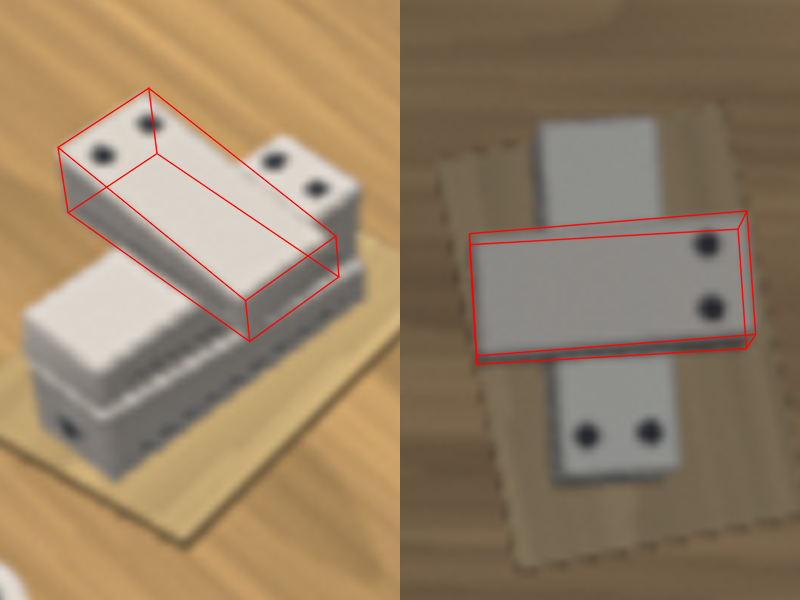

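short_a lies where the model says, crosswise over the middle. Next is short_b.

```bash
python3 - <<'E'
from geo import *
pick("sb",GS[0],.004)
p,q=tool(pbb,Rbb,GS[0],.004,.08); ctrl.move_to(p,q); st("hover"); ctrl.wait(.2)
cs=vision.camera("scene"); c=cs
s=state(); Rt=Rn.from_quat(s["tcp_rot"]).as_matrix()@GS[0]; o=s["tool_pos"]-Rt@[.004,0,TC]
mk=lambda q:T(SHORT,o+Rt@[q[0],q[1],0],Rt@Rz(q[2]))
print(efit([cs],mk,[0,0,0],[.003,.003,.02])[0].round(4))
k=6; im=cv2.resize(c["color"][:,:,::-1],None,fx=k,fy=k,interpolation=cv2.INTER_CUBIC)
draw(c,mk([0,0,0]),im,(0,0,255),k); draw(c,T(SHORT,pa,Ra),im,(0,255,0),k)
x,y=(proj(c,[pa+[0,0,.04]])[0]*k).astype(int); cv2.imwrite("pics/hover4.png",im[y-300:y+300,x-300:x+300])
E
```

```text
above 24.76 [ 0.4227 -0.3225  0.138 ] F [-0.4 -0.2  0.2] open 1.002 j [-0.11  0.46  0.84  2.02 -0.45  0.86  1.17]
stopped False
down 26.21 [ 0.4227 -0.3231  0.0085] F [ 0.   0.3 -0.7] open 0.999 j [ 0.06  0.65  0.63  2.08 -0.66  0.62  1.34]
grip 26.83 [ 0.4223 -0.3229  0.008 ] F [-0.3  1.3  2. ] open 0.611 j [ 0.06  0.65  0.63  2.08 -0.66  0.62  1.34]
up 28.32 [ 0.4219 -0.3225  0.2073] F [ 0.5 -0.3 -1.1] open 0.61 j [-0.2   0.36  0.92  1.96 -0.34  0.99  1.08]
hover 29.68 [0.5832 0.     0.2008] F [-0.5 -0.3 -0.8] open 0.613 j [-0.88  0.51  0.97  1.85 -0.34  1.    0.27]
[-0.0012 -0.0017 -0.0329]
```

View pics/hover4.png

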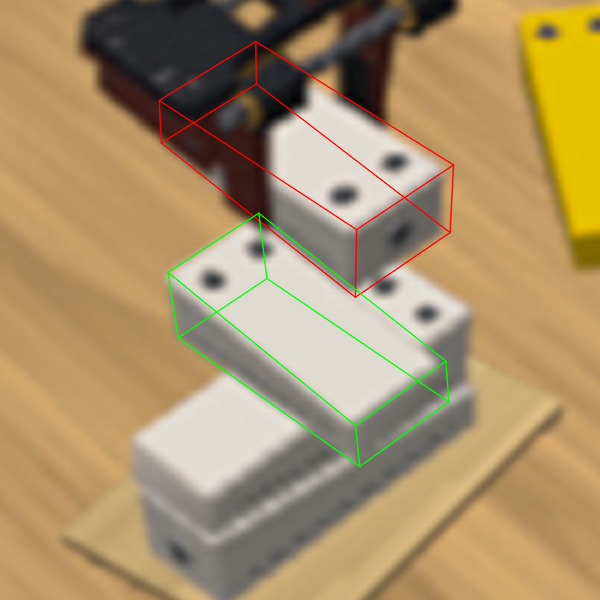

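```bash
python3 - <<'E'
from geo import *
place(pbb+Rbb@[.0012,0,0]+[0,0,.0005],Rbb,GS[0],.004,rel=.85,away=.1)
p,q=tool([*P["sb"][:2],.0],Rz(P["sb"][2]),GS[0],.004,.2); ctrl.move_to(p,q); st("")
cs=vision.camera("scene"); ct=vision.camera("top"); cams=[cs,ct]
mk=lambda q:T(SHORT,pbb+Rbb@[q[0],q[1],0],Rbb@Rz(q[2]))
for nm,cc in(("both",cams),("scene",[cs]),("top",[ct])): print(nm,efit(cc,mk,[0,0,0],[.003,.003,.02])[0].round(4))
ims=[]
for c in cams:
    k=6; im=cv2.resize(c["color"][:,:,::-1],None,fx=k,fy=k,interpolation=cv2.INTER_CUBIC)
    x,y=(proj(c,[pa+[0,0,.02]])[0]*k).astype(int); ims.append(im[y-300:y+300,x-200:x+200])
cv2.imwrite("pics/placed3.png",np.hstack(ims))
cv2.imwrite("pics/scene3.png",cv2.resize(cs["color"][:,:,::-1],None,fx=1.42,fy=1.42))
E
```

```text
near 31.12 [ 0.5844 -0.0051  0.134 ] F [ 0.5  0.4 -2.1] open 0.616 j [-0.81  0.58  0.89  1.91 -0.42  0.88  0.33]
contact True
down 31.85 [ 0.5841 -0.0067  0.1223] F [-0.9  0.4  4.9] open 0.618 j [-0.8   0.6   0.87  1.92 -0.43  0.86  0.34]
err [0.     0.0001 0.0006]
rel 32.49 [ 0.5832 -0.0065  0.1215] F [-0.3  0.2 -0.5] open 0.85 j [-0.8   0.6   0.87  1.92 -0.43  0.86  0.34]
away 33.32 [0.5826 0.0058 0.2208] F [ 0.6 -0.6  0.7] open 0.852 j [-0.91  0.48  0.99  1.83 -0.32  1.04  0.25]
 34.69 [ 0.4232 -0.3219  0.2077] F [0.4 0.1 0.3] open 0.85 j [-0.31  0.44  1.11  1.96 -0.47  1.03  1.21]
both [ 0.0005 -0.0031  0.0078]
scene [ 0.0003 -0.0041  0.0044]
top [ 0.0005 -0.0021  0.0083]
```

View pics/placed3.png

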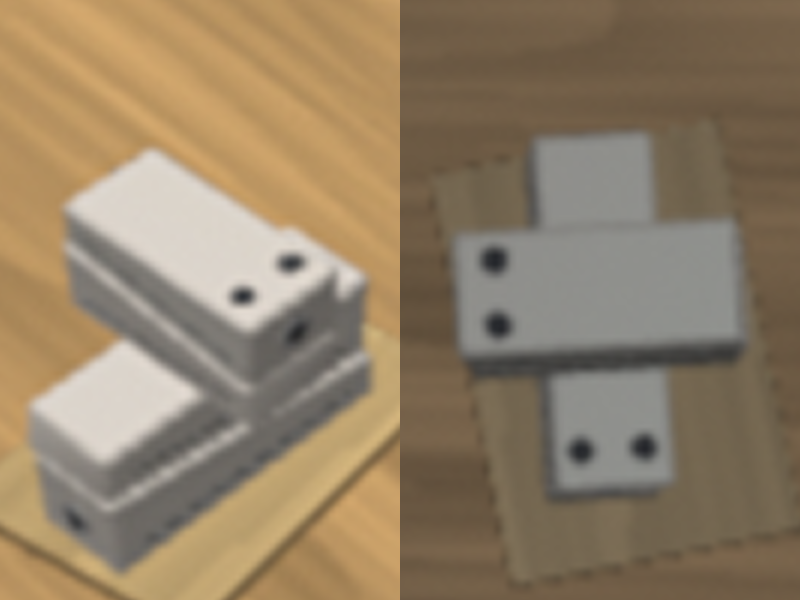

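View pics/scene3.png

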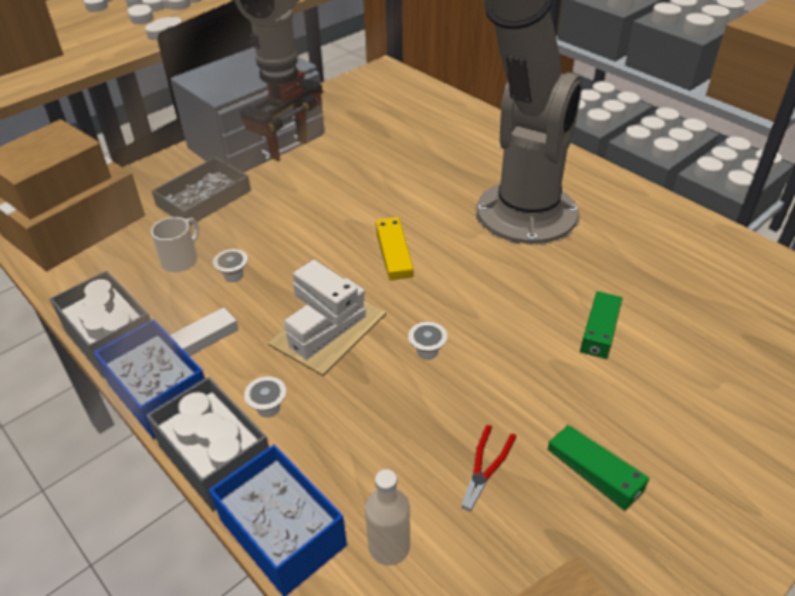

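```bash
python3 - <<'E'
from r import *
job_done(); st("done")
E
```

```text
the job is handed in; nothing more can be done
the job is handed in; nothing more can be done
```

The pile is built and handed in, with the robot clock at about 35 s of the 72 s allowed. The long foot lies end for end on the base foot. short_a lies crosswise over the middle of that pair, and short_b lies on it thick end over thin end.

- **Setting down:** each foot was held at its final tilt and lowered slowly until contact. The wrist force at each contact was about 5–6 N, and the gripper was then opened.
- **Final pictures:** the pile stands with its edges lined up at every joint, and the robot was well clear when I handed in. The bystanders and decoys look unmoved by eye.
- **Fits to the placed feet:**
  - Along their length, both shorts are within about 2 mm of target, and so was the long in the joint fit.
  - Across, short_b reads about 2–4 mm off in the camera fit, but the arm itself read 0.1 mm off as it set the foot down.
- **Disagreements:**
  - The two cameras differed from each other, and from the arm, by about 2–7 mm when fitting the stacked longs. I shifted the long 3 mm as a compromise, so it may be about 2 mm off the base along its length.
  - A light strip along the base's upper edge first looked like a sideways offset. The same strip shows on the shorts, so I took it to be the rounded edges.
- **Not measured:** I judged that the base stayed put from the pictures only. After the stacking, base fits scattered by a few millimetres and could not confirm it more exactly. I judged the level from the pictures too.

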